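# Roll the long roller onto the marking line

## Robot

A 7-joint arm with a two-finger parallel gripper is mounted at the origin on a cart in front of the work surface, level with it; the furniture and walls round the work are solid. World frame = base frame: x ahead of the robot, y to its left, z up, the work surface at z = 0. Lengths are in m, angles in rad, forces in N, time in s.
With the tool pointing down it reaches from about 0.425 to 1.025 m from the base axis. Payload 9.4 kg.
Tool frame: the origin (TCP) lies at the very end of the fingers, on their centre line; the grasp point (between the pads) lies 19 mm behind it; z points along the fingers, y is the line along which they close (so a half turn about z gives the same grasp; the last joint's range is limited). The gripper opens to 85 mm and grips with 20 to 120 N. Pads are 22 mm wide; open, the fingers measure 114 mm over their backs; the gripper's body (76 mm by 85 mm) begins 54 mm behind the grasp point. The pads swing forward as they close: fully open they stand 13 mm farther back than shut.
Start: joints at [1.206, 0.599, -0.003, 1.599, 0.002, 0.943, -0.08], TCP at [0.206, -0.695, 0.231] pointing down, gripper open.
Joint ranges: [-2.57, 2.57], [-0.35, 1.97], [-1.29, 1.29], [0.11, 2.56], [-1.05, 4.19], [0.11, 1.86], [-2.63, 2.63]. Speed limits (rad/s): [2.22, 2.22, 3.01, 3.01, 3.14, 3.14, 3.14].

## Interface

Orientations are given as a rotation vector (axis times angle).
In Python, from cell import arm gives the robot as it stands.
- The arm moves only by the tool jog_arm, never from a script. Its argument "deltas" is a list that holds one entry, the list of rows, each a list of 6 numbers: the shift along the tool's x, y, z as a fraction of full scale, then the turn, a rotation vector about the tool's x, y, z as a fraction of full scale. In form: [[[dx, dy, dz, ax, ay, az], ...]]. A call has 1 to 5 rows; each row shifts and turns the commanded pose from where the row before left it, along the tool's axes as they then stand; what a row does not reach is not made up. Full scale, the value 1, is 50 mm for a shift and 0.1 rad for a turn. A row lasts 1/10 s, in which the tool goes at most 50 mm and 8.59 degrees, less where a joint would pass 70% of its speed; a pose out of reach is approached as far as the arm can. A call with a number of a shift or a turn outside -1 to 1 is refused whole. A call with a gripper value outside its range is refused whole. "hand" is the opening, from 0 (shut) to 1 (fully open), set as the call begins (left out, the last holds). The fingers move at their own pace and stop on an object; the grip force is fixed at half the most. Time passes only in rows, so rows that do not move let the fingers close. It gives the time, the measured TCP pose, the force, the opening and the grip force at its end, in the units of the state.
- arm.get_state(): the state, without advancing time (a new reading comes with each control period).
- arm.camera(name): name is "side" or "top"; returns the picture (420x560x3 uint8, red, green, blue); there is no depth.
- arm.camera_info(name): a dict with "fx", "fy", "cx", "cy" (pixels), "view" (4x4, takes a point from world to camera coordinates). Camera axes: x right, y down, z forward; pixel columns grow to the right and rows downward; lengths in m; the calibration is good to about 2 mm. A picture is of the moment at which its call begins. camera_info takes no time and is no camera call.
- arm.sign_off(): hands the job in; it is judged then, once.
The state is a dict: "time_s": time; "joint_positions": joint angles; "joint_velocities": joint speeds; "joint_efforts": joint torques, N m; "tool_pos": TCP position; "tcp_rot": TCP orientation; "ft_force": force on the tool from outside, world axes, zero at the start; "torque": the same for the moment, N m; "gripper_width": finger opening in m; "grip_force": force on a finger pad.
Only numpy, scipy, OpenCV 4.12 (cv2) and the standard library are available. Lean on these libraries where they do the work, as an engineer would, in place of code of your own. Each camera call takes 0.05 s, during which the arm holds its last target. There are 200 camera calls.

## Task

On the cork face of the marking board a long and a short aluminium roller lie on opposite sides of the black line. Roll the long roller sideways over the cork (do not drag it) with your fingertips, best by pushing on its top, and leave it at rest centred over the line: straight along it, and not sticking out past either end of the line. Never lift the roller, and leave the short roller, the round tin and the steel block where they are.

Things in the scene. Friction and masses are not known exactly. Their poses are not given: they have to be found in the camera images.
- board: fixed marking board, 150 mm (its x) by 360 mm (its y); plywood base with a cork face whose top is 15 mm above the cabinet top; a wooden strip 12 mm wide along each of its two short edges stands 6 mm above the cork. Origin: centre of the underside; z up; x points roughly away from the robot
- line (a point): centre of the black line, at cork height (15 mm above the cabinet top); flat, 6 mm wide, 144 mm long, running along this frame's x across the middle of the board; z up. The rollers lie on either side of it, toward +y and -y of this frame (which roller is on which side varies)
- long_roller: roller to move: polished aluminium cylinder, diameter 32 mm, length 100 mm, about 200 g, small dark bore in each end, lying loose 88 to 115 mm from the line, axis roughly along it (within 0.06 rad). Origin: centre, on the axis, 16 mm above the cork; own x = axis. Friction about 0.35: under a fingertip pressed lightly (3 N) on its top it rolls half as far as the finger moves; let go slowly, it stops within 5 mm
- short_roller: bystander: aluminium cylinder of the same 32 mm diameter but only 55 mm long, lying on the cork on the other side of the line, 88 to 115 mm from it. Origin: its centre, on the axis; own x = axis
- findings_tin: bystander: small round pale metal tin, 46 mm diameter, 26 mm high, standing on the cabinet top past the board's left (+y) end. Origin: centre of the underside
- bench_block: bystander: flat square steel block 64 x 64 x 18 mm lying on the cabinet top past the board's right (-y) end. Origin: centre of the underside

How it is judged:
By the outcome, as a careful person would: the job done as asked, in the order asked, and still so for the second after the job is handed in, with the robot touching nothing.
It also fails if it takes over 61 s, if anything falls off the work surface, if the arm or the gripper's body presses on something with over 40 N, if the wrist force passes 120 N, or if a joint passes its speed limit or range.

## Working session

There is one attempt and no reset: what is moved stays moved. The work goes in short steps, Python scripts to look and compute and a tool call to move; the robot and the scene stay as the last step left them, time stands still between calls to the robot, and variables do not carry over. Pictures are saved under pics/ and viewed, at most 10 in all, crops included, and the job is handed in when it is done.

Besides the shell and the picture viewer there is one more tool, called after "Request:" as name(argument=value, ...), one argument or row to a line, values as JSON. jog_arm: Moves the arm, as the interface text tells. Shift numbers are shares of 50 mm and turn numbers shares of 0.1 rad, none past 1 either way. Its arguments: {"type":"object","properties":{"deltas":{"type":"array","items":{"type":"array","items":{"type":"array","items":{"type":"number","minimum":-1,"maximum":1}}}},"hand":{"type":"number"}},"required":["deltas"]}

```bash
mkdir -p pics; python3 - <<'E'
from cell import arm
import cv2
for n in("top","side"):
    im=arm.camera(n); cv2.imwrite(f"pics/{n}0.png",im[:,:,::-1])
    print(n,arm.camera_info(n))
s=arm.get_state();print(s["tool_pos"],s["tcp_rot"],s["time_s"],s["gripper_width"])
E
```

```text
top {'fx': 485.07389795656, 'fy': 485.07389795656, 'cx': 279.88152373903705, 'cy': 203.48573214337227, 'view': array([[-0.02472562, -0.99945262, -0.02197968, -0.02430971],
       [-0.98170956,  0.02842663, -0.18825056,  0.50309104],
       [ 0.18877233,  0.01692305, -0.98187505,  0.91147278],
       [ 0.        ,  0.        ,  0.        ,  1.        ]])}
side {'fx': 397.9912999575668, 'fy': 397.9912999575668, 'cx': 283.7532011844169, 'cy': 210.96559277254158, 'view': array([[-0.92696607, -0.37501703,  0.00980453,  0.44373003],
       [-0.25421956,  0.60873065, -0.75154469,  0.20693605],
       [ 0.27587373, -0.69914893, -0.65960932,  0.70771534],
       [ 0.        ,  0.        ,  0.        ,  1.        ]])}
[ 0.20566056 -0.69476836  0.23047739] [-3.10770082e+00 -4.50457384e-01  5.29882287e-04] 0.1 0.08527607027429175
```

View pics/top0.png

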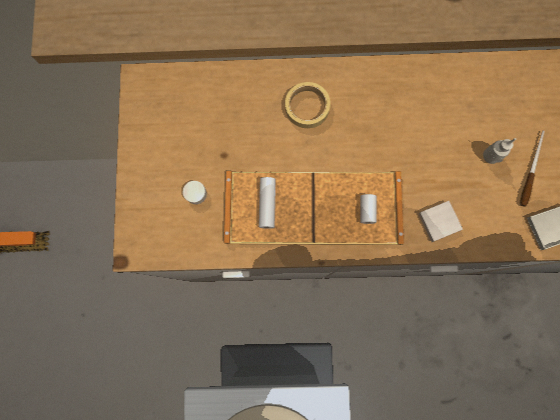

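View pics/side0.png

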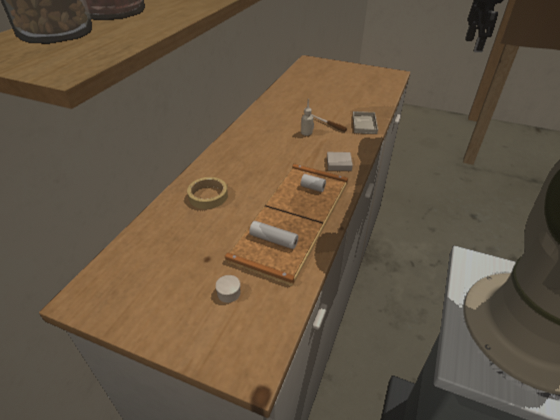

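The top view shows the long roller at about (267,202), left of the line (+y). The line is at about (313,207), the short roller at (369,208), the tin at (194,191) and the block at (441,220).

```bash
cat > h.py <<'E'
import numpy as np, cv2
from cell import arm
from scipy.spatial.transform import Rotation as R
def ray(n,uv,z):
    i=arm.camera_info(n);V=i["view"];c=-V[:3,:3].T@V[:3,3]
    uv=np.atleast_2d(uv).astype(float)
    d=np.c_[(uv[:,0]-i["cx"])/i["fx"],(uv[:,1]-i["cy"])/i["fy"],np.ones(len(uv))]@V[:3,:3]
    return c+d*((z-c[2])/d[:,2])[:,None]
def biggest(m):
    cs,_=cv2.findContours(m.astype(np.uint8),cv2.RETR_EXTERNAL,cv2.CHAIN_APPROX_NONE)
    return max(cs,key=cv2.contourArea)
def metal(im,x0,x1,y0=165,y1=248):
    hsv=cv2.cvtColor(im,cv2.COLOR_RGB2HSV)
    m=np.zeros(im.shape[:2],bool);m[y0:y1,x0:x1]=((hsv[...,1]<70)&(hsv[...,2]>95))[y0:y1,x0:x1]
    return biggest(m)
def rect(n,c,z):
    P=ray(n,c.reshape(-1,2),z)[:,:2]
    (cx,cy),(w,h),_=r=cv2.minAreaRect((P*1000).astype(np.float32))
    b=cv2.boxPoints(r);e=max(b[1]-b[0],b[2]-b[1],key=np.linalg.norm);e=e*np.sign(e[0])
    return np.round([cx,cy,w,h],1),round(float(np.arctan2(e[1],e[0])),4)
def line(im):
    m=np.zeros(im.shape[:2],bool);g=im.max(2);m[170:246,300:326]=(g<75)[170:246,300:326]
    return biggest(m)
E
python3 - <<'E'
from h import *
im=arm.camera("top")
print("cam",[np.round(-arm.camera_info(n)["view"][:3,:3].T@arm.camera_info(n)["view"][:3,3],3) for n in("top","side")])
print("line",rect("top",line(im),.015),line(im).reshape(-1,2).min(0),line(im).reshape(-1,2).max(0))
print("long",rect("top",metal(im,245,295),.031))
print("short",rect("top",metal(im,345,392),.031))
# board ends
print("corners",np.round(ray("top",[[224,243],[230,170],[397,171],[404,243]],.015),3))
cv2.imwrite("pics/t1.png",cv2.resize(im[155:255,210:420,::-1],None,fx=3.8,fy=3.8,interpolation=cv2.INTER_CUBIC))
E
```

```text
cam [array([ 0.321, -0.054,  0.989]), array([0.269, 0.535, 0.618])]
line (array([ 461.4, -103.2,    0. ,   63.4]), -0.0376) [313 210] [313 241]
long (array([509.8, -10.7,  30.2, 102.7]), -0.0224)
short (array([ 491.1, -214.5,   30. ,   57.5]), -0.0561)
corners [[ 0.431  0.078  0.015]
 [ 0.582  0.065  0.015]
 [ 0.57  -0.28   0.015]
 [ 0.421 -0.284  0.015]]
```

View pics/t1.png

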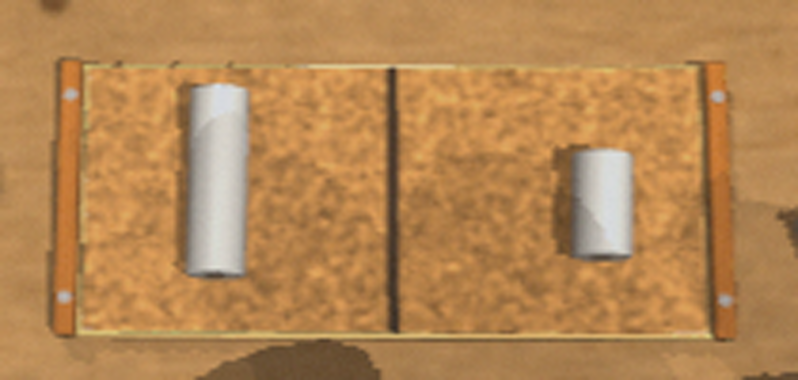

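The crop shows the line at about x=393 and the rollers clear of everything. I'll swing the arm over, with the tool's y axis staying radial so the fingers end up spread along the roller axis.

Request:
jog_arm(
  deltas=[
    [[0.91,-0.22,0,0,0,-0.63],[0.89,-0.22,0,0,0,-0.63],[0.88,-0.22,0,0,0,-0.63],[0.87,-0.22,0,0,0,-0.63],[0.85,-0.22,0,0,0,-0.63]],
  ],
  hand=0.6,
)

```text
time_s: 0.65
tool_pos: [0.3861, -0.5559, 0.231]
tcp_rot: [-2.998, -0.937, -0.0]
ft_force: [0.6, 0.7, -0.1]
gripper_width: 0.0514
grip_force: 0.0
```

Request:
jog_arm(
  deltas=[
    [[0.84,-0.22,0,0,0,-0.63],[0.83,-0.22,0,0,0,-0.63],[0.81,-0.22,0,0,0,-0.63],[0.8,-0.22,0,0,0,-0.63],[0.78,-0.22,0,0,0,-0.63]],
  ],
)

```text
time_s: 1.15
tool_pos: [0.5001, -0.3805, 0.2311]
tcp_rot: [-2.814, -1.396, -0.0]
ft_force: [-0.6, -0.1, -0.7]
gripper_width: 0.0512
grip_force: 0.0
```

Request:
jog_arm(
  deltas=[
    [[0.77,-0.22,0,0,0,-0.63],[0.76,-0.22,0,0,0,-0.63],[0.74,-0.22,0,0,0,-0.63],[0.73,-0.22,0,0,0,-0.63],[0.72,-0.22,0,0,0,-0.63]],
  ],
)

```text
time_s: 1.65
tool_pos: [0.5457, -0.193, 0.2311]
tcp_rot: [-2.561, -1.82, -0.0]
ft_force: [-0.3, -0.3, 0.5]
gripper_width: 0.0515
grip_force: 0.0
```

Request:
jog_arm(
  deltas=[
    [[0.7,-0.22,0.4,0,0,-0.63],[0.69,-0.22,0.4,0,0,-0.63],[0.67,-0.22,0.4,0,0,-0.63],[0.66,-0.22,0.4,0,0,-0.63],[0.64,-0.22,0.4,0,0,-0.63]],
  ],
)

```text
time_s: 2.15
tool_pos: [0.5274, -0.0182, 0.1305]
tcp_rot: [-2.244, -2.199, -0.001]
ft_force: [0.9, 0.2, -0.4]
gripper_width: 0.0513
grip_force: 0.0
```

```bash
cat >> h.py <<'E'
def linefit(im,lo=176,hi=238):
    g=im.astype(float).mean(2);rows=np.arange(lo,hi);cols=np.arange(307,321)
    w=np.clip(np.median(g[rows][:,cols],1)[:,None]-g[rows][:,cols]-25,0,None);ok=w.sum(1)>10
    return ray("top",np.c_[(w*cols).sum(1)[ok]/w.sum(1)[ok],rows[ok]],.015)[:,:2]
def st():
    s=arm.get_state();r=R.from_rotvec(s["tcp_rot"])
    print("t",round(s["time_s"],2),"pos",np.round(s["tool_pos"],4),"toolx",np.round(r.as_matrix()[:,0],3),"tooly",np.round(r.as_matrix()[:,1],3),"toolz",np.round(r.as_matrix()[:,2],4),"F",np.round(s["ft_force"],2),"w",round(s["gripper_width"],4))
E
python3 - <<'E'
from h import *
im=cv2.cvtColor(cv2.imread("pics/top0.png"),cv2.COLOR_BGR2RGB)
P=linefit(im);k=np.polyfit(P[:,0]-.505,P[:,1],1);print("line y at .505",k[1],"slope",k[0],len(P),"resid",np.std(P[:,1]-np.polyval(k,P[:,0]-.505)))
# line ends: dark column extent
g=im.mean(2);print(np.round(g[165:180,313]),np.round(g[236:248,313]))
for n,a,b in(("long",245,295),("short",345,392)):
    c=metal(im,a,b).reshape(-1,2);Q=ray("top",c,.031)
    # midline: per-row mean of edges
    M=[]
    for v in np.unique(c[:,1])[4:-4]:
        u=c[c[:,1]==v,0];M.append([(u.min()+u.max())/2,v])
    M=ray("top",M,.031);kk=np.polyfit(M[:,0]-.505,M[:,1],1);print(n,kk, c.min(0),c.max(0))
st()
E
```

```text
line y at .505 -0.10456750810316247 slope -0.03322793859110953 62 resid 0.00022066146048714883
[132. 135. 139. 146. 140. 143. 144. 148.  61.  56.  56.  57.  59.  59.
  54.] [ 54.  54.  51.  51.  48.  50.  87. 170.  93. 123. 126. 121.]
long [-0.03959364 -0.01105466] [259 177] [274 227]
short [-0.06267363 -0.21445004] [361 194] [376 222]
t 2.15 pos [ 0.5274 -0.0182  0.1305] toolx [0.02 1.   0.  ] tooly [ 1.   -0.02  0.  ] toolz [ 4.e-04  4.e-04 -1.e+00] F [ 0.91  0.2  -0.38] w 0.0513
```

Request:
jog_arm(
  deltas=[
    [[0.3,-0.44,0.2,0,0,0.13],[0,0,0.6,0,0,0],[0,0,0.5,0,0,0],[0,0,0,0,0,0]],
  ],
)

```text
time_s: 2.55
tool_pos: [0.5043, -0.0039, 0.064]
tcp_rot: [-2.258, -2.18, 0.006]
ft_force: [0.5, -0.0, 0.5]
gripper_width: 0.0515
grip_force: 0.0
```

Request:
jog_arm(
  deltas=[
    [[0,0,0.1,0,0,0],[0,0,0.1,0,0,0],[0,0,0,0,0,0]],
  ],
)

```text
time_s: 2.85
tool_pos: [0.5062, -0.0044, 0.0566]
tcp_rot: [2.261, 2.18, 0.001]
ft_force: [-0.6, -0.1, 0.9]
gripper_width: 0.0513
grip_force: 0.0
```

```bash
python3 - <<'E'
from h import *
st()
im=arm.camera("side");cv2.imwrite("pics/s2.png",cv2.resize(im[120:300,180:420,::-1],None,fx=3.3,fy=3.3))
E
```

```text
t 2.85 pos [ 0.5062 -0.0044  0.0566] toolx [0.036 0.999 0.   ] tooly [ 0.999 -0.036  0.001] toolz [ 7.e-04  0.e+00 -1.e+00] F [-0.59 -0.12  0.89] w 0.0513
```

View pics/s2.png

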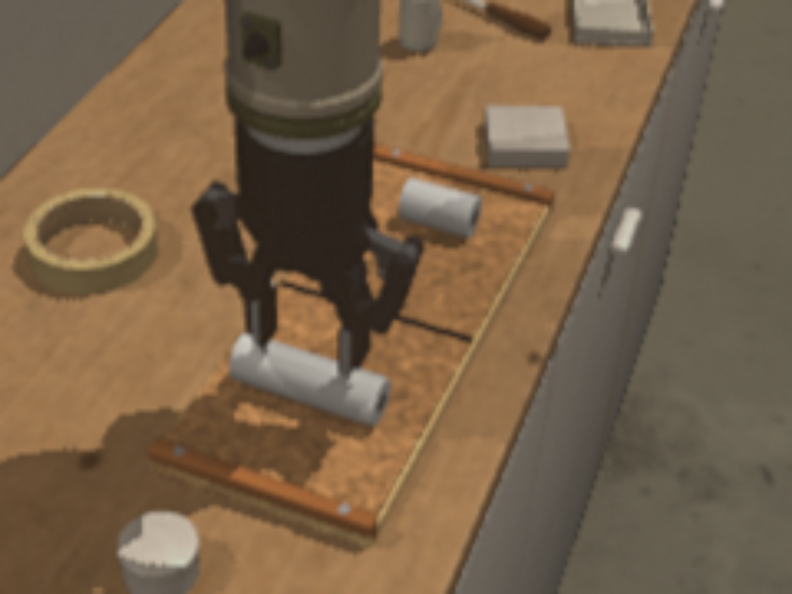

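The side crop shows the fingers above the roller, at about (260,340) and (350,370) in the crop, spread along its axis. Next I descend to contact.

Request:
jog_arm(
  deltas=[
    [[0.02,0,0.06,0,0,0],[0,0,0.06,0,0,0],[0,0,0.02,0,0,0],[0,0,0.02,0,0,0],[0,0,0,0,0,0]],
  ],
)

```text
time_s: 3.4
tool_pos: [0.5058, -0.0031, 0.0481]
tcp_rot: [-2.261, -2.181, 0.0]
ft_force: [0.1, -0.0, -0.2]
gripper_width: 0.0513
grip_force: 0.0
```

Request:
jog_arm(
  deltas=[
    [[0,0,0.02,0,0,0],[0,0,0,0,0,0]],
  ],
)

```text
time_s: 3.6
tool_pos: [0.5059, -0.0031, 0.0472]
tcp_rot: [-2.261, -2.181, 0.0]
ft_force: [0.7, 0.2, 1.0]
gripper_width: 0.0513
grip_force: 0.0
```

Request:
jog_arm(
  deltas=[
    [[0,0,0.02,0,0,0],[0,0,0,0,0,0]],
  ],
)

```text
time_s: 3.8
tool_pos: [0.5059, -0.0032, 0.0462]
tcp_rot: [-2.261, -2.181, 0.0]
ft_force: [-0.3, 0.2, -0.2]
gripper_width: 0.0508
grip_force: 0.0
```

Request:
jog_arm(
  deltas=[
    [[0,0,0.02,0,0,0],[0,0,0,0,0,0]],
  ],
)

```text
time_s: 4.0
tool_pos: [0.5058, -0.0032, 0.0452]
tcp_rot: [-2.261, -2.181, 0.0]
ft_force: [-0.4, -0.7, -0.6]
gripper_width: 0.0513
grip_force: 0.0
```

Request:
jog_arm(
  deltas=[
    [[0,0,0.02,0,0,0],[0,0,0,0,0,0]],
  ],
)

```text
time_s: 4.2
tool_pos: [0.5059, -0.0032, 0.0442]
tcp_rot: [-2.261, -2.181, 0.0]
ft_force: [0.1, -0.2, 0.1]
gripper_width: 0.0512
grip_force: 0.0
```

Request:
jog_arm(
  deltas=[
    [[0,0,0.02,0,0,0],[0,0,0,0,0,0]],
  ],
)

```text
time_s: 4.4
tool_pos: [0.5059, -0.0032, 0.0436]
tcp_rot: [2.261, 2.181, 0.0]
ft_force: [-1.8, 0.7, 7.1]
gripper_width: 0.0513
grip_force: 3.6
```

Request:
jog_arm(
  deltas=[
    [[-0.02,0,-0.003,0,0,0],[-0.06,0,0,0,0,0],[-0.08,0,0,0,0,0],[-0.08,0,0,0,0,0],[-0.08,0,0,0,0,0]],
  ],
)

```text
time_s: 4.9
tool_pos: [0.5052, -0.0194, 0.0437]
tcp_rot: [2.261, 2.181, -0.0]
ft_force: [-1.1, 0.4, 6.4]
gripper_width: 0.0514
grip_force: 3.3
```

Request:
jog_arm(
  deltas=[
    [[-0.08,0,0,0,0,0],[-0.06,0,0,0,0,0],[-0.03,0,0,0,0,0],[-0.01,0,0,0,0,0],[0,0,0,0,0,0]],
  ],
)

```text
time_s: 5.4
tool_pos: [0.5048, -0.0285, 0.0437]
tcp_rot: [2.261, 2.181, -0.0]
ft_force: [-0.7, -0.1, 6.0]
gripper_width: 0.0514
grip_force: 3.4
```

```bash
cat >> h.py <<'E'
def look(name,save=None):
    im=arm.camera("side")
    i=arm.camera_info("side")
    if save: cv2.imwrite(save,cv2.resize(im[120:300,180:420,::-1],None,fx=3.3,fy=3.3))
    return im
E
python3 - <<'E'
from h import *
st();look("",save="pics/s3.png")
E
```

```text
t 5.4 pos [ 0.5048 -0.0285  0.0437] toolx [ 0.036  0.999 -0.   ] tooly [ 0.999 -0.036 -0.   ] toolz [-1.e-04 -3.e-04 -1.e+00] F [-0.72 -0.09  6.  ] w 0.0514
```

View pics/s3.png

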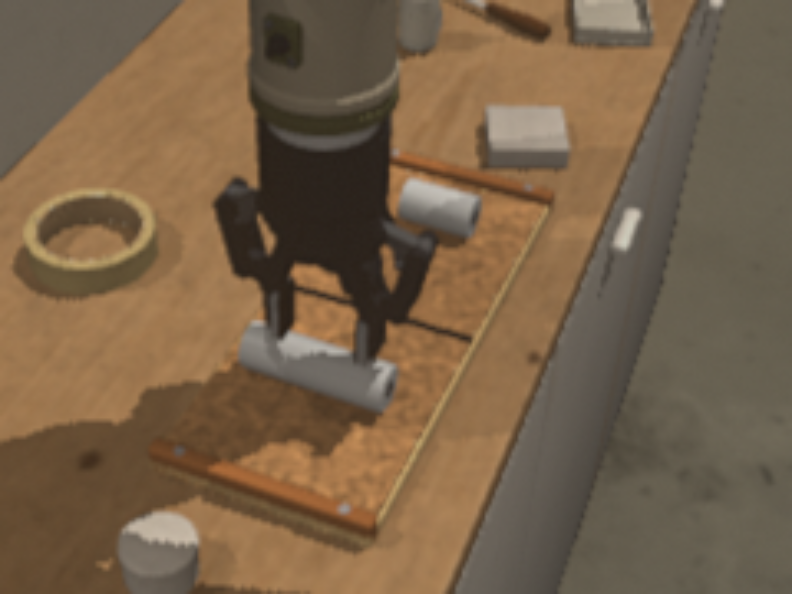

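The roller followed the fingers, rolling about half their travel, and stayed straight. Next I lift, go back and repeat.

Request:
jog_arm(
  deltas=[
    [[0,0,-0.01,0,0,0],[0,0,-0.04,0,0,0],[0.13,0,-0.03,0,0,0],[0.13,0,0.03,0,0,0],[0,0,0.04,0,0,0]],
  ],
)

```text
time_s: 5.95
tool_pos: [0.5058, -0.0137, 0.0439]
tcp_rot: [-2.259, -2.183, -0.002]
ft_force: [0.4, -0.5, -0.1]
gripper_width: 0.0512
grip_force: 0.0
```

Request:
jog_arm(
  deltas=[
    [[0,0,0.01,0,0,0],[-0.04,0,0,0,0,0],[-0.08,0,0,0,0,0],[-0.1,0,0,0,0,0],[-0.1,0,0,0,0,0]],
  ],
)

```text
time_s: 6.45
tool_pos: [0.505, -0.0312, 0.0437]
tcp_rot: [2.26, 2.181, 0.0]
ft_force: [-0.3, 1.7, 7.0]
gripper_width: 0.0513
grip_force: 3.8
```

Request:
jog_arm(
  deltas=[
    [[-0.1,0,0,0,0,0],[-0.1,0,0,0,0,0],[-0.07,0,0,0,0,0],[-0.04,0,0,0,0,0],[-0.01,0,0,0,0,0]],
  ],
)

```text
time_s: 6.95
tool_pos: [0.5043, -0.0475, 0.0436]
tcp_rot: [2.261, 2.181, -0.0]
ft_force: [-0.5, -0.4, 7.4]
gripper_width: 0.0512
grip_force: 3.5
```

```bash
cat >> h.py <<'E'
def ends(im,box):
    # side view: roller mask, long direction
    x0,x1,y0,y1=box
    hsv=cv2.cvtColor(im,cv2.COLOR_RGB2HSV)
    m=np.zeros(im.shape[:2],bool);m[y0:y1,x0:x1]=((hsv[...,1]<70)&(hsv[...,2]>90))[y0:y1,x0:x1]
    return biggest(m)
E
python3 - <<'E'
from h import *
st();look("",save="pics/s4.png")
E
```

```text
t 6.95 pos [ 0.5043 -0.0475  0.0436] toolx [ 0.036  0.999 -0.   ] tooly [ 0.999 -0.036  0.   ] toolz [ 2.e-04 -4.e-04 -1.e+00] F [-0.5  -0.43  7.37] w 0.0512
```

View pics/s4.png

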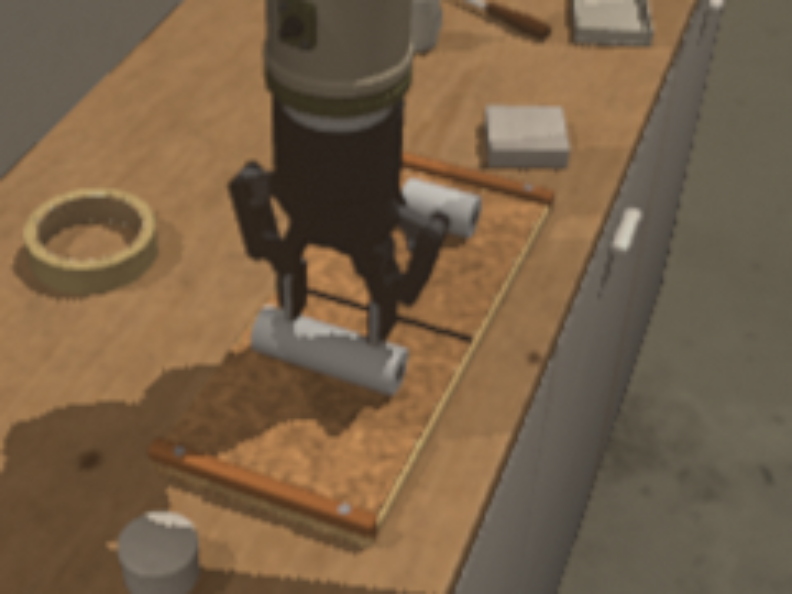

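The same thing happened on the second stroke: the roller is rolling and still parallel to the line. Two more strokes, then a clear look.

Request:
jog_arm(
  deltas=[
    [[0,0,-0.01,0,0,0],[0,0,-0.04,0,0,0],[0.16,0,-0.03,0,0,0],[0.16,0,0.03,0,0,0],[0,0,0.04,0,0,0]],
  ],
)

```text
time_s: 7.5
tool_pos: [0.5052, -0.0293, 0.0439]
tcp_rot: [-2.258, -2.183, -0.002]
ft_force: [0.7, 0.9, -0.7]
gripper_width: 0.0511
grip_force: 0.0
```

Request:
jog_arm(
  deltas=[
    [[0,0,0.01,0,0,0],[-0.04,0,0,0,0,0],[-0.08,0,0,0,0,0],[-0.1,0,0,0,0,0],[-0.1,0,0,0,0,0]],
  ],
)

```text
time_s: 8.0
tool_pos: [0.5044, -0.0473, 0.0436]
tcp_rot: [2.26, 2.181, -0.0]
ft_force: [-0.4, 0.2, 6.6]
gripper_width: 0.0511
grip_force: 3.6
```

Request:
jog_arm(
  deltas=[
    [[-0.1,0,0,0,0,0],[-0.1,0,0,0,0,0],[-0.07,0,0,0,0,0],[-0.04,0,0,0,0,0],[-0.01,0,0,0,0,0]],
  ],
)

```text
time_s: 8.5
tool_pos: [0.5037, -0.0636, 0.0437]
tcp_rot: [2.261, 2.18, -0.0]
ft_force: [-1.9, 0.1, 6.6]
gripper_width: 0.051
grip_force: 3.7
```

Request:
jog_arm(
  deltas=[
    [[0,0,-0.01,0,0,0],[0,0,-0.04,0,0,0],[0.2,0,-0.4,0,0,0],[1,0,-0.4,0,0,0],[1,0,0,0,0,0]],
  ],
)

```text
time_s: 9.0
tool_pos: [0.5086, 0.0428, 0.0862]
tcp_rot: [2.265, 2.174, 0.003]
ft_force: [1.3, 1.1, -0.3]
gripper_width: 0.0513
grip_force: 0.0
```

Request:
jog_arm(
  deltas=[
    [[1,0,0,0,0,0],[0,0,0,0,0,0],[0,0,0,0,0,0]],
  ],
)

```text
time_s: 9.3
tool_pos: [0.509, 0.0948, 0.0844]
tcp_rot: [-2.257, -2.185, 0.0]
ft_force: [-0.5, -1.0, 0.1]
gripper_width: 0.0509
grip_force: 0.0
```

```bash
cat >> h.py <<'E'
def roller(im,a,b):
    c=metal(im,a,b).reshape(-1,2);M=[]
    for v in np.unique(c[:,1])[5:-5]:
        u=c[c[:,1]==v,0];M.append([(u.min()+u.max())/2,v])
    M=ray("top",M,.031);k=np.polyfit(M[:,0]-.505,M[:,1],1)
    print("roller y@.505,slope",np.round(k[::-1],4),"px",c.min(0),c.max(0),"rect",rect("top",c.reshape(-1,1,2),.031))
E
python3 - <<'E'
from h import *
st();im=arm.camera("top");cv2.imwrite("pics/t5.png",cv2.resize(im[155:255,170:430,::-1],None,fx=3,fy=3,interpolation=cv2.INTER_CUBIC))
roller(im,270,311)
E
```

```text
t 9.3 pos [0.509  0.0948 0.0844] toolx [0.032 0.999 0.   ] tooly [ 0.999 -0.032 -0.   ] toolz [-4.e-04  0.e+00 -1.e+00] F [-0.52 -1.05  0.09] w 0.0509
roller y@.505,slope [-0.041   0.0102] px [270 165] [298 247] rect (array([501.5, -45.9,  56.7, 168. ]), -0.0209)
```

View pics/t5.png

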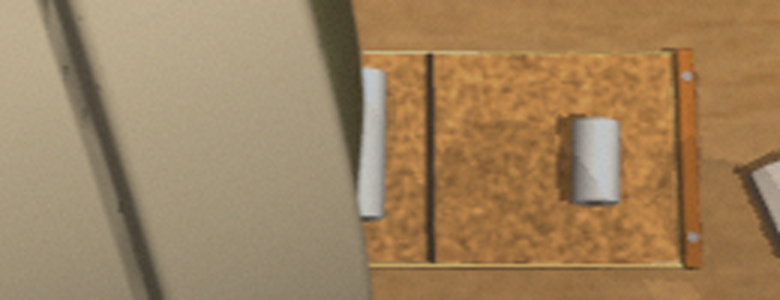

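The arm hides the left part, but the roller's right edge shows at about px 298 and the line at 313. I'll measure from that edge, against the same edge in the first picture.

```bash
cat >> h.py <<'E'
def redge(im,a,b,lo=184,hi=222,side=1):
    sat=cv2.cvtColor(im,cv2.COLOR_RGB2HSV)[...,1].astype(float);P=[]
    for v in range(lo,hi):
        s=sat[v,a:b][::side]; j=np.where(s>100)[0]; j=j[0]  # from inside roller outward
        f=j-1+(100-s[j-1])/(s[j]-s[j-1]); P.append([(a+f) if side>0 else (b-1-f),v])
    M=ray("top",P,.031);k=np.polyfit(M[:,0]-.505,M[:,1],1);r=M[:,1]-np.polyval(k,M[:,0]-.505)
    g=abs(r)<2*r.std()+1e-6;k=np.polyfit(M[g,0]-.505,M[g,1],1)
    return np.round([k[1],k[0],r.std()],4)
E
python3 - <<'E'
from h import *
ld=lambda p:cv2.cvtColor(cv2.imread(p),cv2.COLOR_BGR2RGB)
i0=ld("pics/top0.png")
print("start R,L",redge(i0,267,285),redge(i0,250,267,side=-1))
im=arm.camera("top");cv2.imwrite("pics/t6.png",im[:,:,::-1])
print("now R",redge(im,294,308));P=linefit(im);print(np.polyfit(P[:,0]-.505,P[:,1],1))
E
```

```text
start R,L [-0.0272 -0.0452  0.0002] [ 0.0052 -0.0414  0.0002]
now R [-0.0744 -0.0479  0.0001]
[-0.03311824 -0.10455439]
```

Request:
jog_arm(
  deltas=[
    [[-1,0,0,0,0,0],[-1,0,0,0,0,0],[-0.9,0,0.1,0,0,0],[0,0,0.4,0,0,0],[0,0,0.25,0,0,0]],
  ],
)

```text
time_s: 9.9
tool_pos: [0.5031, -0.0565, 0.0462]
tcp_rot: [2.27, 2.172, -0.002]
ft_force: [0.0, 0.8, -0.1]
gripper_width: 0.051
grip_force: 0.0
```

Request:
jog_arm(
  deltas=[
    [[0,0,0.05,0,0,0],[0,0,0.03,0,0,0],[0,0,0,0,0,0]],
  ],
)

```text
time_s: 10.2
tool_pos: [0.5031, -0.0529, 0.0437]
tcp_rot: [-2.263, -2.179, 0.003]
ft_force: [-3.0, 0.0, 7.0]
gripper_width: 0.0509
grip_force: 3.4
```

Request:
jog_arm(
  deltas=[
    [[-0.03,0,0,0,0,0],[-0.06,0,0,0,0,-0.05],[-0.08,0,0,0,0,-0.05],[-0.08,0,0,0,0,-0.05],[-0.08,0,0,0,0,-0.05]],
  ],
)

```text
time_s: 10.7
tool_pos: [0.5031, -0.0692, 0.0437]
tcp_rot: [2.24, 2.202, -0.001]
ft_force: [-1.5, 0.5, 6.5]
gripper_width: 0.0511
grip_force: 2.9
```

Request:
jog_arm(
  deltas=[
    [[-0.08,0,0,0,0,-0.05],[-0.06,0,0,0,0,0],[-0.04,0,0,0,0,0],[-0.02,0,0,0,0,0],[0,0,0,0,0,0]],
  ],
)

```text
time_s: 11.2
tool_pos: [0.5031, -0.079, 0.0433]
tcp_rot: [2.235, 2.208, -0.001]
ft_force: [-2.1, -0.6, 7.3]
gripper_width: 0.0512
grip_force: 3.3
```

Request:
jog_arm(
  deltas=[
    [[0,0,-0.01,0,0,0],[0,0,-0.04,0,0,0],[0.2,0,-0.4,0,0,0],[0.6,0,-0.4,0,0,0],[1,0,0,0,0,0]],
  ],
)

```text
time_s: 11.7
tool_pos: [0.5057, 0.0096, 0.0873]
tcp_rot: [2.239, 2.2, 0.002]
ft_force: [1.5, 0.3, -0.1]
gripper_width: 0.0511
grip_force: 0.0
```

Request:
jog_arm(
  deltas=[
    [[1,0,0,0,0,0],[0.8,0,0,0,0,0],[0,0,0,0,0,0],[0,0,0,0,0,0]],
  ],
)

```text
time_s: 12.1
tool_pos: [0.5054, 0.1028, 0.0855]
tcp_rot: [-2.231, -2.212, 0.0]
ft_force: [0.4, -1.3, 0.1]
gripper_width: 0.051
grip_force: 0.0
```

```bash
python3 - <<'E'
from h import *
st();im=arm.camera("top");cv2.imwrite("pics/t7.png",im[:,:,::-1])
cv2.imwrite("pics/t7c.png",cv2.resize(im[155:255,170:430,::-1],None,fx=3,fy=3,interpolation=cv2.INTER_CUBIC))
print("R",redge(im,299,312))
E
```

```text
t 12.1 pos [0.5054 0.1028 0.0855] toolx [ 0.008  1.    -0.   ] tooly [ 1.    -0.008 -0.   ] toolz [-1.e-04 -0.e+00 -1.e+00] F [ 0.37 -1.26  0.07] w 0.051
R [-0.0858 -0.0189  0.0002]
```

View pics/t7c.png

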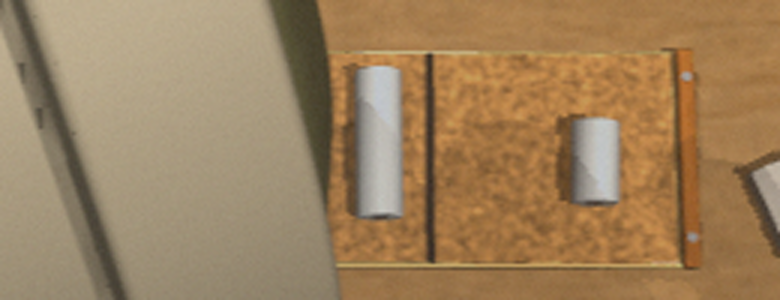

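Now the whole roller is visible, at px 289–304, and its yaw followed the fingers about 1:1. I'll measure both edges.

```bash
python3 - <<'E'
from h import *
im=cv2.cvtColor(cv2.imread("pics/t7.png"),cv2.COLOR_BGR2RGB)
r,l=redge(im,297,312),redge(im,285,297,side=-1);print(r,l,(r+l)/2)
c=metal(im,283,309);print(rect("top",c,.031),c.reshape(-1,2).min(0),c.reshape(-1,2).max(0))
print("line ends x",ray("top",[[313,172.9],[313.5,242]],.015))
E
```

```text
[-0.0858 -0.0189  0.0002] [-0.0531 -0.0219  0.0002] [-0.06945 -0.0204   0.0002 ]
(array([508.1, -69. ,  30.4, 102.5]), -0.0302) [288 177] [303 227]
line ends x [[ 0.57088335 -0.10727277  0.015     ]
 [ 0.42769246 -0.1028952   0.015     ]]
```

Request:
jog_arm(
  deltas=[
    [[-1,0,0,0,0,0],[-1,0,0,0,0,0],[-1,0,0.1,0,0,0],[-0.29,0,0.4,0,0,0],[0,0,0.2,0,0,0]],
  ],
)

```text
time_s: 12.65
tool_pos: [0.5024, -0.0681, 0.0495]
tcp_rot: [2.243, 2.199, -0.004]
ft_force: [0.4, -0.3, 0.2]
gripper_width: 0.051
grip_force: 0.0
```

Request:
jog_arm(
  deltas=[
    [[0,0,0,0,0,0],[0,0,0.08,0,0,0],[0,0,0.04,0,0,0],[0,0,0.02,0,0,0],[0,0,0,0,0,0]],
  ],
)

```text
time_s: 13.15
tool_pos: [0.5039, -0.0617, 0.0438]
tcp_rot: [2.232, 2.211, 0.0]
ft_force: [-0.7, 0.5, 0.7]
gripper_width: 0.0513
grip_force: 0.5
```

Request:
jog_arm(
  deltas=[
    [[-0.03,0,0,0,0,0],[-0.07,0,0,0,0,0.03],[-0.1,0,0,0,0,0.03],[-0.1,0,0,0,0,0.03],[-0.1,0,0,0,0,0.02]],
  ],
)

```text
time_s: 13.65
tool_pos: [0.5036, -0.0831, 0.0437]
tcp_rot: [2.246, 2.196, 0.0]
ft_force: [0.3, -0.1, 5.7]
gripper_width: 0.0514
grip_force: 2.8
```

Request:
jog_arm(
  deltas=[
    [[-0.1,0,0,0,0,0.02],[-0.07,0,0,0,0,0],[-0.04,0,0,0,0,0],[-0.02,0,0,0,0,0],[0,0,0,0,0,0]],
  ],
)

```text
time_s: 14.15
tool_pos: [0.5033, -0.0942, 0.0435]
tcp_rot: [2.248, 2.194, 0.0]
ft_force: [0.1, -0.1, 5.2]
gripper_width: 0.0512
grip_force: 2.4
```

Request:
jog_arm(
  deltas=[
    [[0,0,-0.01,0,0,0],[0,0,-0.04,0,0,0],[0.2,0,-0.4,0,0,0],[0.6,0,-0.4,0,0,0],[1,0,0,0,0,0]],
  ],
)

```text
time_s: 14.65
tool_pos: [0.5058, -0.006, 0.0876]
tcp_rot: [2.253, 2.186, 0.0]
ft_force: [0.9, 1.3, -0.4]
gripper_width: 0.0511
grip_force: 0.0
```

Request:
jog_arm(
  deltas=[
    [[1,0,0,0,0,0],[0.8,0,0,0,0,0],[0,0,0,0,0,0],[0,0,0,0,0,0]],
  ],
)

```text
time_s: 15.05
tool_pos: [0.5069, 0.087, 0.0858]
tcp_rot: [-2.244, -2.198, 0.001]
ft_force: [0.1, -1.1, -0.3]
gripper_width: 0.0513
grip_force: 0.0
```

```bash
python3 - <<'E'
from h import *
st();im=arm.camera("top");cv2.imwrite("pics/t8.png",im[:,:,::-1])
c=metal(im,291,325);a,b=c.reshape(-1,2).min(0),c.reshape(-1,2).max(0);m=int(a[0]+b[0])//2;print(rect("top",c,.031),a,b)
l=redge(im,m-12,m,side=-1);print("L",l,l-[.0163,0,0])
try: print("R",redge(im,m,m+11))
except Exception as e: print(e)
E
```

```text
t 15.05 pos [0.5069 0.087  0.0858] toolx [ 0.021  1.    -0.   ] tooly [ 1.    -0.021 -0.001] toolz [-9.e-04 -3.e-04 -1.e+00] F [ 0.09 -1.12 -0.27] w 0.0513
(array([500.2, -87.4,  55.3, 167.6]), -0.029) [291 165] [319 247]Traceback (most recent call last):
  File "<stdin>", line 4, in <module>
  File "h.py", line 51, in redge
    s=sat[v,a:b][::side]; j=np.where(s>100)[0]; j=j[0]  # from inside roller outward
                                                  ~^^^
IndexError: index 0 is out of bounds for axis 0 with size 0
```

```bash
python3 - <<'E'
from h import *
im=cv2.cvtColor(cv2.imread("pics/t8.png"),cv2.COLOR_BGR2RGB)
cv2.imwrite("pics/t8c.png",cv2.resize(im[160:250,260:350,::-1],None,fx=6,fy=6,interpolation=cv2.INTER_CUBIC))
for s,a,b in((-1,290,304),(1,304,316)):
    try: print(s,redge(im,a,b,side=s))
    except Exception as e: print(s,e)
E
```

```text
-1 index 0 is out of bounds for axis 0 with size 0
1 index 0 is out of bounds for axis 0 with size 0
```

View pics/t8c.png

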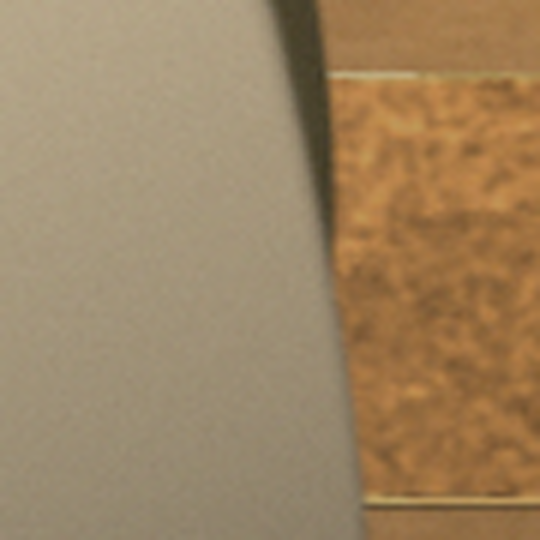

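The arm covers the roller in this picture (its edge is at px ~318), so I'll move further aside.

Request:
jog_arm(
  deltas=[
    [[0.8,0,0,0,0,0],[0.8,0,0,0,0,0],[0,0,0,0,0,0],[0,0,0,0,0,0]],
  ],
)

```text
time_s: 15.5
tool_pos: [0.5092, 0.165, 0.0858]
tcp_rot: [2.248, 2.194, -0.002]
ft_force: [-0.0, -0.8, -0.1]
gripper_width: 0.0514
grip_force: 0.0
```

```bash
python3 - <<'E'
from h import *
st();im=arm.camera("top");cv2.imwrite("pics/t9.png",im[:,:,::-1])
c=metal(im,288,325);a,b=c.reshape(-1,2).min(0),c.reshape(-1,2).max(0);print(rect("top",c,.031),a,b)
print("sat",cv2.cvtColor(im,cv2.COLOR_RGB2HSV)[204,280:325,1])
m=int(a[0]+b[0])//2
for s,p,q in((-1,m-14,m),(1,m,m+14)):
    try: print(s,redge(im,p,q,side=s))
    except Exception as e: print(s,e)
E
```

```text
t 15.5 pos [0.5092 0.165  0.0858] toolx [ 0.024  1.    -0.001] tooly [ 1.    -0.024 -0.001] toolz [-7.e-04 -8.e-04 -1.e+00] F [-0.01 -0.79 -0.15] w 0.0514
(array([507.5, -87.2,  30.4, 102.5]), -0.0314) [297 177] [312 227]
sat [153 150 155 149 155 154 154 156 149 151 149 153 151 147 140 141  83  40
  26  24  20  19  19  16  16   5   7   7   6  11  18  23  38 103 121 146
 158 151 152 144 152 152 153 150 152]
-1 [-0.0697 -0.0221  0.0002]
1 [-0.1042 -0.025   0.0003]
```

Request:
jog_arm(
  deltas=[
    [[-1,0.05,0,0,0,0],[-1,0,0,0,0,0],[-1,0,0,0,0,0],[-1,0,0.1,0,0,0],[-0.88,0,0.3,0,0,0]],
  ],
)

```text
time_s: 16.05
tool_pos: [0.5051, -0.0828, 0.0667]
tcp_rot: [2.252, 2.188, -0.001]
ft_force: [0.5, -0.4, 0.0]
gripper_width: 0.051
grip_force: 0.0
```

Request:
jog_arm(
  deltas=[
    [[0,0,0.2,0,0,0],[0,0,0.1,0,0,0],[0,0,0.08,0,0,0],[0,0,0.05,0,0,0],[0,0,0.02,0,0,0]],
  ],
)

```text
time_s: 16.55
tool_pos: [0.5061, -0.0765, 0.0436]
tcp_rot: [-2.245, -2.197, -0.0]
ft_force: [-1.6, 0.1, 6.9]
gripper_width: 0.0512
grip_force: 3.4
```

Request:
jog_arm(
  deltas=[
    [[0,0,0.004,0,0,0],[0,0,0,0,0,0]],
  ],
)

```text
time_s: 16.75
tool_pos: [0.5061, -0.077, 0.0437]
tcp_rot: [2.246, 2.196, 0.0]
ft_force: [-1.4, 0.3, 2.8]
gripper_width: 0.0512
grip_force: 1.6
```

Request:
jog_arm(
  deltas=[
    [[-0.03,0,0,0,0,0],[-0.07,0,0,0,0,0.04],[-0.08,0,0,0,0,0.04],[-0.08,0,0,0,0,0.04],[-0.08,0,0,0,0,0.03]],
  ],
)

```text
time_s: 17.25
tool_pos: [0.5057, -0.0949, 0.0437]
tcp_rot: [2.264, 2.178, 0.001]
ft_force: [-0.4, 0.3, 6.3]
gripper_width: 0.051
grip_force: 2.9
```

Request:
jog_arm(
  deltas=[
    [[-0.08,0,0,0,0,0],[-0.06,0,0,0,0,0],[-0.03,0,0,0,0,0],[-0.01,0,0,0,0,0],[0,0,0,0,0,0]],
  ],
)

```text
time_s: 17.75
tool_pos: [0.5054, -0.104, 0.0437]
tcp_rot: [2.264, 2.177, 0.0]
ft_force: [-1.2, -0.0, 5.8]
gripper_width: 0.0513
grip_force: 2.9
```

Request:
jog_arm(
  deltas=[
    [[0,0,-0.01,0,0,0],[0,0,-0.04,0,0,0],[0,0,-0.4,0,0,0],[0.8,0,-0.4,0,0,0],[1,0,0,0,0,0]],
  ],
)

```text
time_s: 18.25
tool_pos: [0.5098, -0.0153, 0.0876]
tcp_rot: [2.269, 2.169, 0.003]
ft_force: [0.8, 2.0, 0.9]
gripper_width: 0.0513
grip_force: 0.0
```

Request:
jog_arm(
  deltas=[
    [[1,0,0,0,0,0],[1,0,0,0,0,0],[1,0,0,0,0,0],[0,0,0,0,0,0],[0,0,0,0,0,0]],
  ],
)

```text
time_s: 18.75
tool_pos: [0.5142, 0.1378, 0.0858]
tcp_rot: [-2.26, -2.182, -0.0]
ft_force: [0.1, -1.0, -0.6]
gripper_width: 0.0514
grip_force: 0.0
```

```bash
cat > m.py <<'E'
from h import *
import sys
st();im=arm.camera("top");cv2.imwrite(sys.argv[1],im[:,:,::-1])
c=metal(im,288,335);a,b=c.reshape(-1,2).min(0),c.reshape(-1,2).max(0);print(rect("top",c,.031),a,b)
m=int(a[0]+b[0])//2
for s,p,q in((-1,m-14,m),(1,m,m+14)):
    try: print(s,redge(im,p,q,side=s))
    except Exception as e: print(s,e)
g=im.mean(2);print("line visible cols",[(v,307+int(np.argmin(g[v,307:322]))) for v in (174,175,176,232,236,240)])
E
python3 m.py pics/t10.png
```

```text
t 18.75 pos [0.5142 0.1378 0.0858] toolx [0.035 0.999 0.   ] tooly [ 0.999 -0.035 -0.   ] toolz [-2.e-04  2.e-04 -1.e+00] F [ 0.06 -0.95 -0.57] w 0.0514
(array([507.2, -99.2,  30. , 102.6]), -0.0395) [303 177] [318 227]
-1 [-0.0833 -0.04    0.0002]
1 [-0.116  -0.0291  0.0002]
line visible cols [(174, 313), (175, 313), (176, 313), (232, 313), (236, 313), (240, 313)]
```

Request:
jog_arm(
  deltas=[
    [[-1,0,0,0,0,0],[-1,0,0,0,0,0],[-1,0,0,0,0,0],[-1,0,0.1,0,0,0],[-0.66,0,0.3,0,0,0]],
  ],
)

```text
time_s: 19.3
tool_pos: [0.5043, -0.1027, 0.0665]
tcp_rot: [2.27, 2.169, -0.002]
ft_force: [-0.2, 0.0, -1.1]
gripper_width: 0.0515
grip_force: 0.0
```

Request:
jog_arm(
  deltas=[
    [[0,0,0.2,0,0,0],[0,0,0.1,0,0,0],[0,0,0.08,0,0,0],[0,0,0.05,0,0,0],[0,0,0.02,0,0,0]],
  ],
)

```text
time_s: 19.8
tool_pos: [0.5056, -0.0953, 0.0436]
tcp_rot: [-2.262, -2.18, -0.0]
ft_force: [-2.7, 0.6, 13.9]
gripper_width: 0.0512
grip_force: 6.7
```

Request:
jog_arm(
  deltas=[
    [[-0.02,0,0,0,0,0],[-0.04,0,0,0,0,0],[-0.05,0,0,0,0,0],[-0.04,0,0,0,0,0],[-0.02,0,0,0,0,0]],
  ],
)

```text
time_s: 20.3
tool_pos: [0.5052, -0.1051, 0.0437]
tcp_rot: [2.264, 2.178, -0.0]
ft_force: [-1.3, 1.3, 6.3]
gripper_width: 0.0514
grip_force: 3.1
```

Request:
jog_arm(
  deltas=[
    [[-0.01,0,0,0,0,0],[0,0,0,0,0,0],[0,0,0,0,0,0],[0,0,-0.01,0,0,0],[0,0,-0.02,0,0,0]],
  ],
)

```text
time_s: 20.8
tool_pos: [0.5052, -0.1055, 0.0448]
tcp_rot: [2.264, 2.178, 0.0]
ft_force: [-0.3, 0.9, 0.4]
gripper_width: 0.0512
grip_force: 0.0
```

Request:
jog_arm(
  deltas=[
    [[0,0,-0.04,0,0,0],[0,0,-0.4,0,0,0],[0,0,-0.4,0,0,0],[1,0,0,0,0,0],[1,0,0,0,0,0]],
  ],
)

```text
time_s: 21.3
tool_pos: [0.5096, -0.0067, 0.0875]
tcp_rot: [2.27, 2.17, 0.002]
ft_force: [1.4, 1.3, -0.4]
gripper_width: 0.0513
grip_force: 0.0
```

Request:
jog_arm(
  deltas=[
    [[1,0,0,0,0,0],[1,0,0,0,0,0],[1,0,0,0,0,0],[0,0,0,0,0,0],[0,0,0,0,0,0]],
  ],
)

```text
time_s: 21.8
tool_pos: [0.5145, 0.1461, 0.0868]
tcp_rot: [-2.26, -2.182, -0.0]
ft_force: [-0.2, -0.4, -0.7]
gripper_width: 0.0508
grip_force: 0.0
```

```bash
python3 m.py pics/t11.png; python3 -c "
import cv2
im=cv2.imread('pics/t11.png');cv2.imwrite('pics/t11c.png',cv2.resize(im[155:255,170:430],None,fx=3,fy=3,interpolation=cv2.INTER_CUBIC))
from h import *
for p in ('pics/top0.png','pics/t11.png'): roller(cv2.imread(p)[:,:,::-1].copy(),345,392)"
```

```text
t 21.8 pos [0.5145 0.1461 0.0868] toolx [0.035 0.999 0.   ] tooly [ 0.999 -0.035 -0.   ] toolz [-1.e-04  3.e-04 -1.e+00] F [-0.16 -0.42 -0.71] w 0.0508
(array([ 507. , -105.1,   30.1,  102.5]), -0.0349) [306 177] [321 227]
-1 [-0.0887 -0.0392  0.0001]
1 [-1.21e-01 -3.21e-02  1.00e-04]
line visible cols [(174, 313), (175, 313), (176, 313), (232, 313), (236, 313), (240, 313)]
roller y@.505,slope [-0.2145 -0.064 ] px [361 194] [376 222] rect (array([ 491.1, -214.5,   29.9,   57.5]), -0.0561)
roller y@.505,slope [-0.2147 -0.0701] px [361 194] [376 222] rect (array([ 491.2, -214.5,   30. ,   57.5]), -0.0561)
```

View pics/t11c.png

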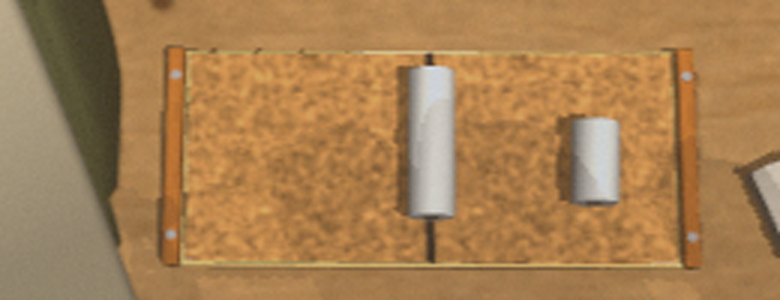

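The roller now lies over the line: its centre is at y = -104.9 mm against the line's -104.6 mm, and its slope is -0.036 against -0.033. The line shows beyond both roller ends (crop x ~430), and the short roller hasn't moved.

```bash
python3 -c "
from cell import arm
print(arm.sign_off())"
```

```text
the job is handed in; nothing more can be done
None
```

I rolled the long roller onto the line and handed the job in at about 22 s: it is within about 1 mm and 0.01 rad of the line, with the line showing past both ends, and the short roller did not move; I did not re-measure the tin or the block.

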